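Level the varnish photometer and hold the long cell in its light path

ROBOT

A 6-joint arm with a two-finger parallel gripper is mounted at the origin on a cart in front of the work surface, level with it; the furniture and walls round the work are solid. World frame = base frame: x ahead of the robot, y to its left, z up, the work surface at z = 0. Lengths are in mm, angles in rad, forces in N, time in s.
With the tool pointing down it reaches from about 300 to 775 mm from the base axis. Payload 14.6 kg.
Tool frame: the origin (TCP) lies midway between the tips of the shut fingers; the grasp point (between the pads) lies 19 mm behind it (grip_depth is the distance from the TCP to the grasp point, in mm); z points along the fingers, y is the direction in which the jaws open and shut (so a half turn about z gives the same grasp; the last joint's range is limited). The gripper opens to 94 mm and grips with 3 to 60 N. Pads are 16 mm wide; open, the fingers measure 119 mm over their backs; the gripper's body (75 mm by 177 mm) begins 78 mm behind the grasp point.
Start: joints at [1.099, 0.3, 1.521, -0, 1.321, -0.067], TCP at [216.606, 505.54, 178.446] pointing down, gripper open.
Joint ranges: [-3.03, 3.03], [-0.79, 2.21], [0.23, 2.52], [-1.04, 4.18], [0, 3.07], [-2.55, 2.55]. Speed limits (rad/s): [2.22, 2.22, 2.57, 3.14, 3.14, 3.14].

INTERFACE

Orientations are given as a unit quaternion [x, y, z, w].
In Python, from workcell import move_to, move_straight, move_joints, gripper_to, hold, solve_ik, get_state, grab_frame, calibration, IKError, job_done, grip_depth gives the robot as it stands. The module is installed in compiled form; this text tells all that it offers. Calls block until the motion is done:
- move_to(position, orientation): joint-space move of the TCP to a pose.
- move_straight(position, rot=None, v=150): straight line of the TCP; rot=None keeps the orientation; v is the mean speed in mm/s.
- move_joints(angles): joint-space move.
- gripper_to(opening, f_grip=None): finger opening in mm; f_grip is the grip in N (None keeps the last); returns when the fingers have stopped.
- hold(seconds).
- solve_ik(position, orientation): joint angles nearest the present ones, or None.
- get_state(): the state.
- grab_frame(name): name is "scene" or "top" or "wrist"; returns the picture (400x640x3 uint8, red, green, blue); there is no depth.
- calibration(name): a dict with "K" (3x3 intrinsics, pixels), "eye" and "orientation" of the camera in the world. Camera axes: x right, y down, z forward; pixel columns grow to the right and rows downward; lengths in mm; the calibration is good to about 2 mm. A picture is of the moment at which its call begins: read the wrist's pose just before it. calibration takes no time and is no camera call; for the wrist camera it gives the pose at the moment of the call.
A pose or a line that the arm cannot do raises IKError and nothing moves.
- job_done(): hands the job in, once; it reports no verdict.
The state is a dict: "time_s": time; "q": joint angles; "qd": joint speeds; "effort": joint torques, N m; "eef_pos": TCP position; "tcp_rot": TCP orientation; "ft_force": force on the tool from outside, world axes, zero at the start; "moment": the same for the moment, N m; "gripper_width": finger opening in mm.
Only numpy, scipy, OpenCV 4.12 (cv2) and the standard library are available. Lean on these libraries where they do the work, as an engineer would, in place of code of your own. Each camera call takes 0.05 s, during which the arm holds its last target.

TASK

Before a varnish check, level the photometer's rocking deck by turning the foot-screw knob until the pointer at the other end meets its index. Then take the longest glass cell from the stand by its two broad frosted sides, never touching its clear end windows, and hold it upright and lengthwise in the middle of the light path between lamp and receiver, so that the light goes in squarely through one end window and out of the other. Finish while holding it there, touching nothing else with it; leave the two shorter cells standing in the stand.

Things in the scene. Friction and masses are not known exactly. Their poses are not given: they have to be found in the camera images.
- photometer: open bench photometer, fixed grey foot 106 x 330 mm (x, y); origin under its centre, y along it towards the knob. On it rocks an aluminium deck (pivot at the centre, 40 mm up) carrying a black round lamp (y +45 to +88 mm) and a grey square receiver (y -45 to -88), tops 110 mm up, 90 mm open gap between. Level: the black cone on the deck's -y end points at the one on the index post
- deck (a joint): tilt of the deck in rad, about the photometer's x axis; 0 = level, positive = knob and lamp end higher. At the start the knob end is low. It follows the screw: +0.0182 rad per rad of the knob
- knob (a joint): turn of the foot-screw knob in rad, growing clockwise seen from above; clockwise raises the knob end of the deck. 0 = level. Travel -3.3 to +3.3 (stops); takes about 0.08 N m; stays where it is left
- knob_grip (a point): middle of the black round knob, 31 mm diameter and 26 mm high, upright axis, 140 mm along +y from the photometer's centre, 86 mm above the bench; it turns in place without rising. The lamp head begins 52 mm from its axis
- beam_mid (a point): middle of the light path, in the gap halfway between lamp and receiver, 40 mm above the deck's top face (85 mm above the bench); its y axis runs along the beam to the lamp. The beam is 4 mm thick
- cell_long: the longest of three glass cells, 16 x 52 x 50 mm (x, y, z) with its white lid, about 60 g; origin in the middle of its underside, z up. Its broad sides (facing x, 52 mm long) are frosted, its narrow ends (facing y) are the clear windows; clear opening inside the windows 12 mm wide
- cell_mid (a point): centre of the long cell's glass, 22.5 mm above its underside; same axes as the cell
- window_a: clear end window of the long cell at its +y end, 12 mm wide, 45 mm high, flush with the end; origin at its lower edge
- window_b: the same at its -y end
- cell_medium: cell of the same make, 16 x 22 x 50 mm, origin under its middle; stays in the stand
- cell_short: cell of the same make, 16 x 12 x 50 mm, origin under its middle; stays in the stand
- stand: fixed grey block 44 x 204 x 16 mm (x, y, z), origin under its centre; three pockets in a line along y, 62 mm apart, each 17.5 x 53.5 mm and 10 mm deep, hold the cells upright, frosted sides facing x; a cell stands 6 mm above the bench and sticks out 40 mm above the block

How it is judged:
By the outcome, as a careful person would: the job done as asked, in the order asked, and still so for the second after the job is handed in, while the arm keeps its last pose, push and grip.
It also fails if it takes over 72 s, if anything falls off the work surface, if the arm or the gripper's body presses on something with over 40 N, if the wrist force passes 120 N, or if a joint passes its speed limit or range.

## Working session

There is one attempt and no reset: what is moved stays moved. The work goes in short steps, each a Python script; the robot and the scene stay as the last script left them, time stands still between calls to the robot, and variables do not carry over. Pictures are saved under pics/ and viewed, and the job is handed in when it is done.

```bash
mkdir -p pics; python3 - <<'E'
from workcell import *
import cv2
for n in ["scene","top","wrist"]:
    c=calibration(n); print(n,c)
    cv2.imwrite(f"pics/a_{n}.png",grab_frame(n)[:,:,::-1])
print(get_state(),grip_depth)
E
```

```text
scene {'K': array([[390.04139307,   0.        , 319.84302842],
       [  0.        , 390.04139307, 209.30769576],
       [  0.        ,   0.        ,   1.        ]]), 'eye': array([ -62.93046701, -411.29643471,  791.5532457 ]), 'orientation': array([ 0.79479388, -0.49447536,  0.18454691, -0.2995651 ])}
top {'K': array([[457.57332183,   0.        , 322.19015398],
       [  0.        , 457.57332183, 201.54265089],
       [  0.        ,   0.        ,   1.        ]]), 'eye': array([ 264.45541759, -128.22070904, 1018.198549  ]), 'orientation': array([ 0.70347559, -0.69992195,  0.08979448, -0.08466583])}
wrist {'K': array([[306.94107676,   0.        , 322.88656876],
       [  0.        , 306.94107676, 205.85921049],
       [  0.        ,   0.        ,   1.        ]]), 'eye': array([140.00267565, 538.28705128, 384.75573722]), 'orientation': array([0.82593302, 0.54484626, 0.07952955, 0.12104649])}
{'time_s': 0.15, 'q': array([ 1.09940981e+00,  3.00349930e-01,  1.52140742e+00,  1.71647659e-05,
        1.32073116e+00, -6.65789978e-02]), 'qd': array([ 0.00043407, -0.00214994, -0.00324711, -0.00165108,  0.00163685,
        0.00067468]), 'effort': array([ 3.46694287e-04, -5.31962943e+01, -3.52814662e+01,  7.07957335e-02,
        2.35989987e-02, -5.65464757e-05]), 'eef_pos': array([216.50021981, 505.35657155, 178.02628255]), 'tcp_rot': array([ 2.01026661e-01,  9.79585668e-01, -4.29608796e-04, -1.27051984e-04]), 'ft_force': array([-0.63862788,  0.35634457, -0.12537835]), 'moment': array([0.01183944, 0.03336601, 0.0388771 ]), 'gripper_width': 93.70093614217727} 18.8
```

View pics/a_scene.png

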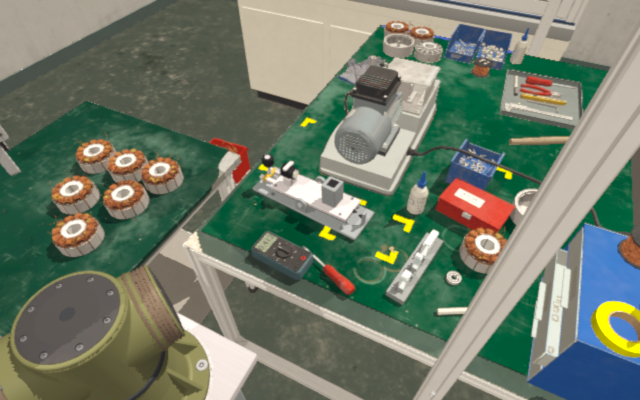

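View pics/a_top.png

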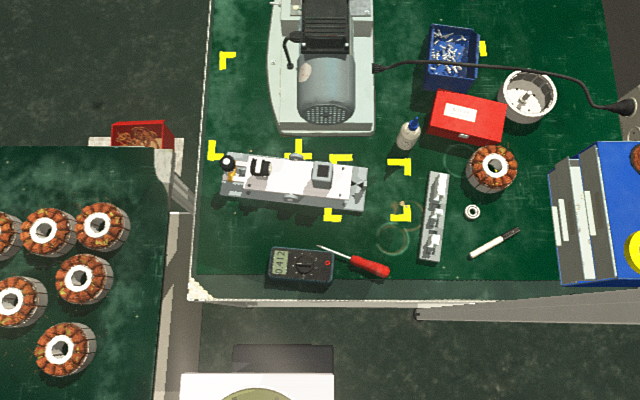

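View pics/a_wrist.png

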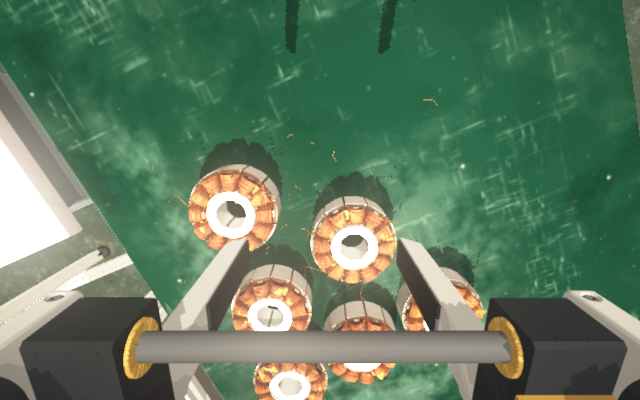

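The scene and top views show the photometer at about (295,185) in the top view, with its knob at (229,163). The stand is at (433,217), and the wrist camera sees only stators. I'll enlarge the top and scene views.

```bash
cat > h.py <<'E'
import numpy as np, cv2
from workcell import *
from scipy.spatial.transform import Rotation as R
def ray(c,uv):
    d=np.linalg.inv(c["K"])@np.array([uv[0],uv[1],1.0]); return R.from_quat(c["orientation"]).apply(d)
def on_z(c,uv,z):
    d=ray(c,uv); e=c["eye"]; return e+d*(z-e[2])/d[2]
def proj(c,p):
    q=R.from_quat(c["orientation"]).inv().apply(np.atleast_2d(p)-c["eye"])@c["K"].T
    return q[:,:2]/q[:,2:]
def tri(obs):
    A=np.zeros((3,3));b=np.zeros(3)
    for c,uv in obs:
        d=ray(c,uv);d/=np.linalg.norm(d);P=np.eye(3)-np.outer(d,d);A+=P;b+=P@c["eye"]
    return np.linalg.solve(A,b)
def down(yaw): # tool y axis (jaw dir) at angle yaw from world x... tool z down
    y=np.array([np.cos(yaw),np.sin(yaw),0]);z=np.array([0,0,-1.]);x=np.cross(y,z)
    return R.from_matrix(np.c_[x,y,z]).as_quat()
E
python3 - <<'E'
import cv2
from h import *
t=cv2.imread("pics/a_top.png");s=cv2.imread("pics/a_scene.png")
cv2.imwrite("pics/b1.png",cv2.resize(t[135:225,205:385],None,fx=4.4,fy=4.4,interpolation=cv2.INTER_CUBIC))
cv2.imwrite("pics/b2.png",cv2.resize(t[160:280,405:465],None,fx=5,fy=5,interpolation=cv2.INTER_CUBIC))
cv2.imwrite("pics/b3.png",cv2.resize(s[140:310,245:455],None,fx=3.5,fy=3.5,interpolation=cv2.INTER_CUBIC))
c=calibration("top")
for uv,z in [((229,163),99),((295,183),45),((433,217),16),((433,175),16),((433,260),16)]: print(uv,on_z(c,uv,z))
E
```

```text
(229, 163) [579.41725144  62.8430422   99.        ]
(295, 183) [552.2366004  -74.41447671  45.        ]
(433, 217) [ 483.2885461  -383.86058841   16.        ]
(433, 175) [ 581.99071883 -389.3182336    16.        ]
(433, 260) [ 386.8369586  -378.52738724   16.        ]
```

View pics/b1.png

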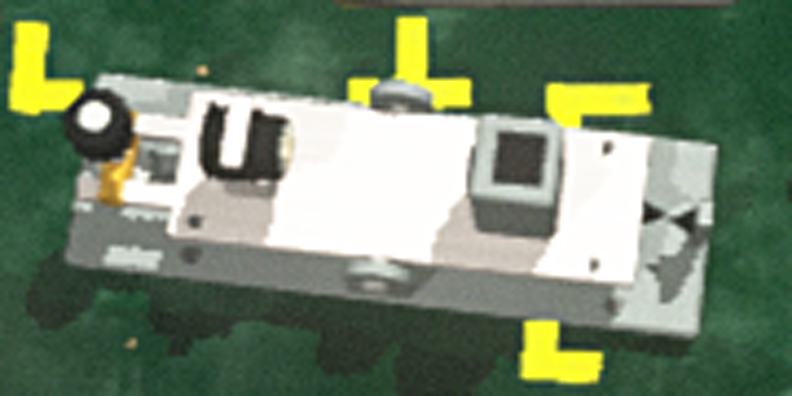

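View pics/b2.png

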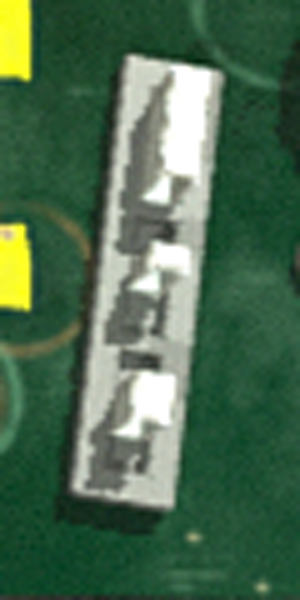

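View pics/b3.png

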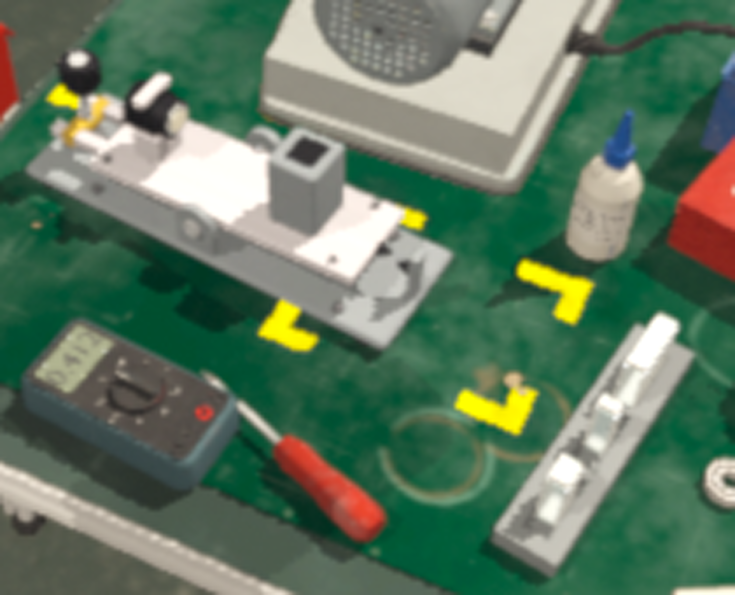

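The enlarged views show the long cell's lid at the far (+x) end of the stand, the pointer cones at the photometer's right end, and the knob on the left. I'll fit rough poses from both fixed cameras.

```bash
python3 - <<'E'
from h import *
from scipy.optimize import least_squares
t=calibration("top");s=calibration("scene")
T=lambda u,v:(205+u/4.4,135+v/4.4)
S=lambda u,v:(245+u/3.5,140+v/3.5)
T2=lambda u,v:(405+u/5,160+v/5)
knob_tri=tri([(t,T(99,118)),(s,S(80,64))]);print("knob top?",knob_tri)
# foot corners (x,y local)
obs=[(t,T(716,145),(53,-165)),(t,T(698,333),(-53,-165)),(t,T(66,262),(-53,165)),
     (s,S(452,255),(53,-165)),(s,S(380,348),(-53,-165)),(s,S(28,172),(-53,165))]
def P(p,l,z):
    c,sn=np.cos(p[2]),np.sin(p[2]);return np.array([p[0]+c*l[0]-sn*l[1],p[1]+sn*l[0]+c*l[1],z])
def f(p):
    return np.concatenate([proj(c,P(p,l,p[3]))[0]-uv for c,uv,l in obs])
r=least_squares(f,[552,-74,0.1,10]);print(r.x,r.fun.round(1))
print("knob pred",P(r.x,(0,140),86),"beam",P(r.x,(0,0),85))
obs2=[(t,T2(130,55),(22,102)),(t,T2(222,70),(-22,102)),(t,T2(70,495),(22,-102)),(t,T2(168,508),(-22,-102)),
 (s,S(692,355),(-22,102)),(s,S(497,538),(22,-102)),(s,S(553,572),(-22,-102))]
# try long at far +y or -y: stand y along +x world
def f2(p): return np.concatenate([proj(c,P(p,l,16))[0]-uv for c,uv,l in obs2])
for a in (-1.5,1.5):
    o=obs2
    r2=least_squares(f2,[483,-384,a]);print(r2.x,r2.fun.round(1))
    if a<0:
        obs2=[(c,uv,(-l[0],l[1])) for c,uv,l in obs2]
w=calibration("wrist");st=get_state();Rt=R.from_quat(st["tcp_rot"])
print("cam in tool",Rt.inv().apply(w["eye"]-st["eef_pos"]),"\n",(Rt.inv()*R.from_quat(w["orientation"])).as_matrix())
E
```

```text
knob top? [583.64282726  66.40973784  95.50766285]
[ 5.69409016e+02 -7.07815862e+01 -1.15917642e-01  7.33289168e+00] [ 0.1 -0.9 -0.3  0.5 -0.4 -0.4  0.2  0.3  1.   0.8 -1.1 -0.2]
knob pred [585.60116655  68.27888353  86.        ] beam [569.40901566 -70.78158623  85.        ]
[ 486.02193737 -394.94393169   -1.8128658 ] [ 24.4   5.1 -12.8  -2.4  20.2   3.4 -19.1  -4.1 -10.7  -6.   16.1   9.1
 -16.8 -12.2]
[ 486.34653254 -388.28640148    4.5422265 ] [-0.6  0.4  0.   0.6  0.6 -0.3  1.   0.6  0.1  0.3 -1.1 -1.5  0.5 -0.6]
cam in tool [ 8.32994671e+01 -3.45410397e-02 -2.06801250e+02] 
 [[ 2.28791006e-04 -9.58020877e-01 -2.86698354e-01]
 [ 9.99999836e-01  6.84535030e-05  5.69278063e-04]
 [-5.25754763e-04 -2.86698437e-01  9.58020736e-01]]
```

```bash
python3 - <<'E'
from h import *
t=calibration("top");s=calibration("scene")
print("motor",tri([(t,(328,112)),(s,(362,137))]),"boxtop", tri([(t,(327,15)),(s,(376,80))]))
yaw=1.455
move_to([475,-70,200],down(yaw))
for i,n in enumerate([0]):
    c=calibration("wrist");im=grab_frame("wrist");np.save("pics/w1.npy",im);np.savez("pics/w1c.npz",**c)
    cv2.imwrite("pics/w1.png",im[:,:,::-1])
st=get_state();print(st["time_s"],st["q"],st["eef_pos"])
E
```

```text
motor [ 665.21951264 -153.83771341  182.43201456] boxtop [ 823.97018875 -137.75882541  253.94554414]
2.4583 [-2.21486934e-01  1.25856883e-01  1.68101333e+00  6.18456496e-05
  1.33472894e+00 -1.67729832e+00] [475.11659446 -69.45253807 199.97965905]
```

View pics/w1.png

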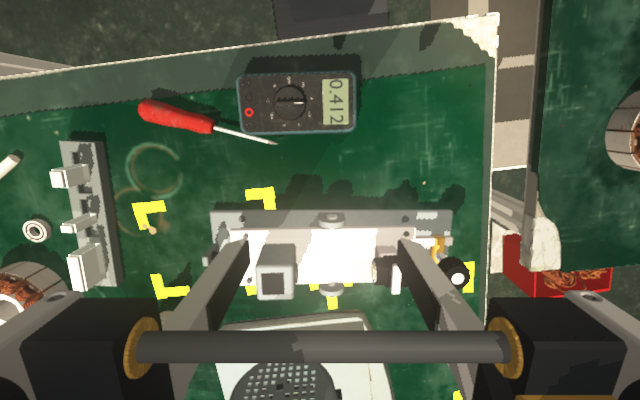

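The wrist view shows the foot at rows 208–290 and the knob at (456,272), but the fingers hide the cones. The camera looks outward from the robot side, so I'll turn the tool half round for a clear view.

```bash
python3 - <<'E'
from h import *
yaw=1.455-np.pi
move_to([455,-70,200],down(yaw))
c=calibration("wrist");im=grab_frame("wrist");np.savez("pics/w2c.npz",**c)
cv2.imwrite("pics/w2.png",im[:,:,::-1])
st=get_state();print(st["time_s"],st["q"],st["eef_pos"])
E
```

```text
5.15 [-2.32186206e-01  8.03903283e-02  1.73112505e+00 -2.35163189e-05
  1.33006271e+00  1.45397000e+00] [455.02134066 -69.98783909 199.98984793]
```

View pics/w2.png

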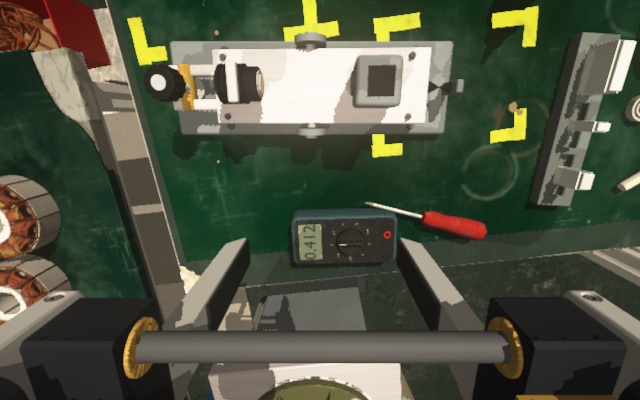

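This view shows everything: the foot (170–453, 40–135), knob (162,83), cones (445,88) and stand (585,120). I'll enlarge it to pick corners.

```bash
python3 - <<'E'
import cv2
t=cv2.imread("pics/w2.png")
cv2.imwrite("pics/c1.png",cv2.resize(t[20:150,130:290],None,fx=4.6,fy=4.6,interpolation=cv2.INTER_CUBIC))
cv2.imwrite("pics/c2.png",cv2.resize(t[20:150,320:480],None,fx=4.6,fy=4.6,interpolation=cv2.INTER_CUBIC))
cv2.imwrite("pics/c3.png",cv2.resize(t[20:215,520:640],None,fx=3,fy=3,interpolation=cv2.INTER_CUBIC))
E
```

```text
(no output)
```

View pics/c1.png

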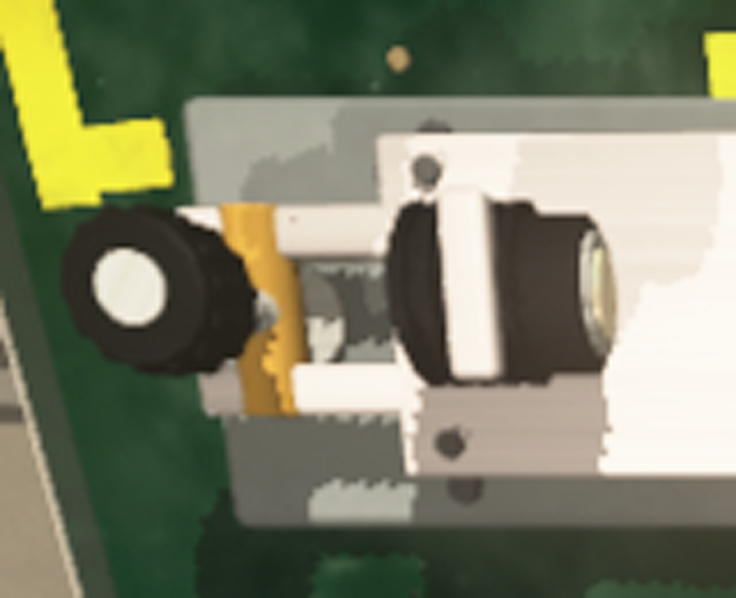

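View pics/c2.png

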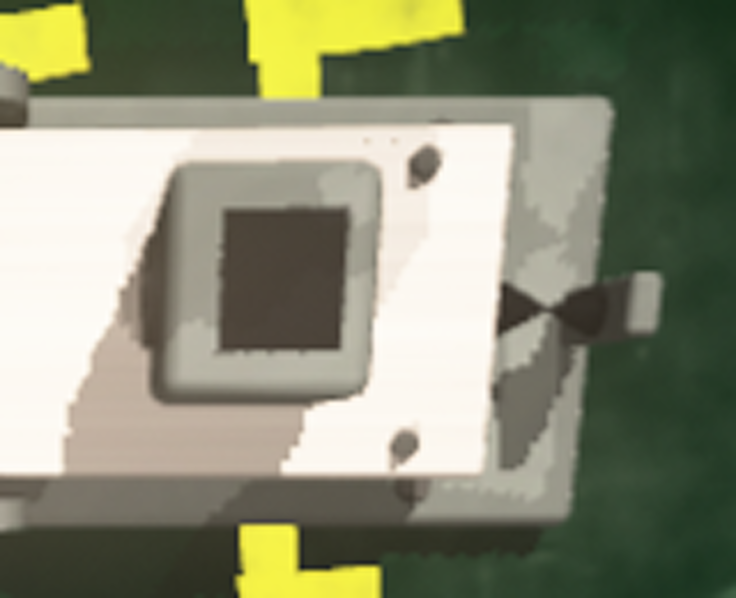

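View pics/c3.png

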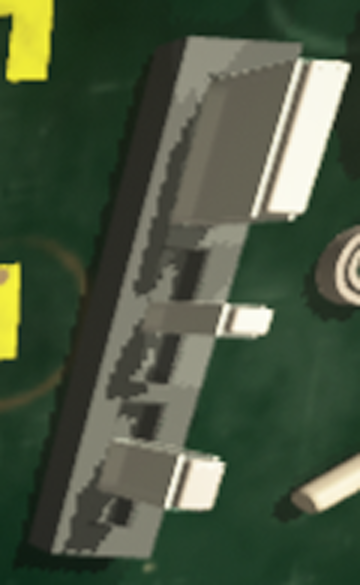

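```bash
cat > fit.py <<'E'
from h import *
from scipy.optimize import least_squares
w=dict(np.load("pics/w2c.npz"))
def P(p,l,z):
    c,sn=np.cos(p[2]),np.sin(p[2]);return np.array([p[0]+c*l[0]-sn*l[1],p[1]+sn*l[0]+c*l[1],z])
A=lambda u,v:(130+u/4.6-.4,20+v/4.6-.4)
B=lambda u,v:(320+u/4.6-.4,20+v/4.6-.4)
C=lambda u,v:(520+u/3-.35,20+v/3-.35)
if __name__=="__main__":
    obs=[(A(187,99),(53,165)),(A(240,525),(-53,165)),(B(612,97),(53,-165)),(B(570,522),(-53,-165))]
    f=lambda p:np.concatenate([proj(w,P(p,l,p[3]))[0]-uv for uv,l in obs])
    r=least_squares(f,[569,-70,-.1,8]);print(r.x,r.fun.round(1))
    print("knob from fit",P(r.x,(0,140),99),"direct",on_z(w,A(130,287),99))
    print("receiver top c",on_z(w,B(283,280),113),"pred",P(r.x,(0,-66),113))
    obs2=[(C(187,37),(22,102)),(C(300,43),(-22,102)),(C(35,548),(22,-102)),(C(152,558),(-22,-102))]
    f2=lambda p:np.concatenate([proj(w,P(p,l,16))[0]-uv for uv,l in obs2])
    r2=least_squares(f2,[486,-388,-1.741]);print("stand",r2.x,r2.fun.round(1),"long",P(r2.x,(0,62),56))
    obs3=[(C(303,58),(8,26)),(C(350,64),(-8,26)),(C(297,217),(-8,-26)),(C(252,216),(8,-26))]
    f3=lambda p:np.concatenate([proj(w,P(p,l,56))[0]-uv for uv,l in obs3])
    r3=least_squares(f3,[547,-399,-1.741]);print("lid",r3.x,r3.fun.round(1))
E
python3 fit.py
```

```text
[ 5.69490081e+02 -6.99497595e+01 -1.13119241e-01  8.49310332e+00] [-0.1 -0.2  0.4  0.3  0.3 -0.4 -0.6  0.4]
knob from fit [585.29302181  69.15547784  99.        ] direct [585.14670024  70.09012318  99.        ]
receiver top c [ 561.43100097 -134.55876151  113.        ] pred [ 562.04012291 -135.52794282  113.        ]
stand [ 489.88185833 -385.16618482   -1.77801221] [ 39.5   3.5 -35.7  -2.5  33.6   3.9 -37.8  -2.3] long [ 550.55552331 -397.92182582   56.        ]
lid [ 550.59248737 -394.76717917   -1.82325543] [ 16.7   1.6 -13.8  -2.8 -16.1  -0.3  13.1   2.2]
```

```bash
sed -i 's/(C(187,37),(22,102)),(C(300,43),(-22,102)),(C(35,548),(22,-102)),(C(152,558),(-22,-102))/(C(187,37),(-22,102)),(C(300,43),(22,102)),(C(35,548),(-22,-102)),(C(152,558),(22,-102))/; s/(C(303,58),(8,26)),(C(350,64),(-8,26)),(C(297,217),(-8,-26)),(C(252,216),(8,-26))/(C(303,58),(-8,26)),(C(350,64),(8,26)),(C(297,217),(8,-26)),(C(252,216),(-8,-26))/' fit.py; python3 fit.py
python3 - <<'E'
from h import *
# motor: scan candidates for the cone-look pose
def aim(pos_cam_dir_pitch,yaw,sign):
    pass
c=[564-16,-70-0]
# tool pointing direction: heading phi in xy, pitch below horizontal; tool x = camera side 'down' or 'up'
pivot=np.array([569.5,-70,0]); yv=np.array([0.113,0.9936,0]); tip=pivot-yv*152+[0,0,45]
print("tip",tip)
Rc=np.array([[0,-.958,-.2867],[1,0,0],[0,-.2867,.958]])  # cam->tool
eo=np.array([83.3,0,-206.8])
for up in (1,-1):
  for pitch in (30,40,50,60):
    for head in (0,-20,20,-60,-75):
      for dist in (170,210,260):
        a=np.radians(pitch);h=np.radians(head)-0.113
        z=np.array([np.cos(a)*np.cos(h),np.cos(a)*np.sin(h),-np.sin(a)])
        x=up*np.array([np.sin(a)*np.cos(h),np.sin(a)*np.sin(h),np.cos(a)])
        y=np.cross(z,x);M=np.c_[x,y,z]
        cz=M@Rc[:,2]
        eye=tip-cz*dist; tcp=eye-M@eo
        q=R.from_matrix(M).as_quat()
        s=solve_ik(tcp,q)
        if s is not None: print(up,pitch,head,dist,"optpitch",round(np.degrees(np.arcsin(-cz[2]))),tcp.round(),eye.round(),np.round(s,2))
E
```

```text
[ 5.69490081e+02 -6.99497595e+01 -1.13119241e-01  8.49310332e+00] [-0.1 -0.2  0.4  0.3  0.3 -0.4 -0.6  0.4]
knob from fit [585.29302181  69.15547784  99.        ] direct [585.14670024  70.09012318  99.        ]
receiver top c [ 561.43100097 -134.55876151  113.        ] pred [ 562.04012291 -135.52794282  113.        ]
stand [ 490.5499778  -385.38681457   -1.75237097] [-0.2 -0.8  0.1  0.1  3.2  1.1 -3.1 -0.2] long [ 551.53073281 -396.58268515   56.        ]
lid [ 550.68012153 -394.80230601   -1.76235168] [ 0.3 -0.6 -0.2 -1.2 -0.3  1.4  0.2  0.6]
tip [ 552.324  -221.0272   45.    ]
1 30 0 170 optpitch 47 [ 573. -223.   -7.] [ 436. -208.  169.] [-0.65  0.6   2.16  2.42  0.73 -1.28]
1 30 0 210 optpitch 47 [ 546. -220.   22.] [ 409. -205.  198.] [-0.69  0.49  2.23  2.34  0.72 -1.22]
1 30 0 260 optpitch 47 [ 512. -216.   59.] [ 375. -201.  234.] [-0.75  0.34  2.31  2.21  0.69 -1.12]
1 30 -20 170 optpitch 47 [ 571. -230.   -7.] [ 448. -169.  169.] [-0.43  0.59  2.19  3.19  0.68 -1.59]
1 30 -20 210 optpitch 47 [ 546. -218.   22.] [ 423. -157.  198.] [-0.43  0.47  2.27  3.19  0.65 -1.59]
1 30 
[... 5942 characters left out ...]
0 optpitch 43 [ 540. -215.   86.] [ 383. -137.  223.] [-0.43  0.21  1.97 -0.03  0.43 -1.52]
-1 60 -60 170 optpitch 43 [ 573. -269.   24.] [ 503. -108.  162.] [-0.32  0.5   1.74 -0.67  0.64 -0.24]
-1 60 -60 210 optpitch 43 [ 561. -242.   52.] [491. -81. 189.] [-0.28  0.43  1.78 -0.65  0.69 -0.23]
-1 60 -60 260 optpitch 43 [ 547. -209.   86.] [477. -48. 223.] [-0.22  0.33  1.81 -0.62  0.77 -0.23]
-1 60 -75 170 optpitch 43 [ 560. -272.   24.] [534. -99. 162.] [-0.29  0.54  1.68 -0.68  0.8   0.01]
-1 60 -75 210 optpitch 43 [ 556. -244.   52.] [530. -70. 189.] [-0.25  0.48  1.69 -0.65  0.86  0.01]
-1 60 -75 260 optpitch 43 [ 550. -208.   86.] [524. -34. 223.] [-0.18  0.41  1.71 -0.62  0.94  0.02]
```

```bash
cat > search.py <<'E'
from h import *
pv=np.array([569.5,-70,0]);a0=-0.113
ex=np.array([np.cos(a0),np.sin(a0),0]);ey=np.array([-np.sin(a0),np.cos(a0),0])
tip=pv-ey*152+[0,0,45]
w=np.load("pics/w2c.npz");K=w["K"]
Rc=np.array([[0,-.958,-.2867],[1,0,0],[0,-.2867,.958]]);eo=np.array([83.3,0,-206.8])
g=[]
for x in(-8,8):
  for y in(-60,60,-20,20):
    for z in(-97,-50,0): g.append((x,y,z))
for x in(-40,0,40):
  for y in(-88,-44,0,44,88):
    for z in(-200,-150,-97): g.append((x,y,z))
for x in(60,110):
  for y in(-30,30):
    for z in(-240,-190): g.append((x,y,z))
g=np.array(g,float)
def bad(p):
    l=p-pv;lx=l@ex;ly=l@ey;z=p[:,2]
    b=(z<25)|((abs(lx)<75)&(abs(ly)<190)&(z<70))|((abs(lx)<75)&(abs(ly)<105)&(z<130))|((p[:,0]>610)&(z<270)&(p[:,1]<80)&(p[:,1]>-230))|((p[:,0]<480)&(z<60))
    return b.any()
out=[]
rng=np.random.default_rng(0)
for k in range(60000):
    up=rng.choice([1,-1]);a=np.radians(rng.uniform(30,90));h=rng.uniform(-np.pi,np.pi)
    z=np.array([np.cos(a)*np.cos(h),np.cos(a)*np.sin(h),-np.sin(a)])
    x=up*np.array([np.sin(a)*np.cos(h),np.sin(a)*np.sin(h),np.cos(a)])
    M=np.c_[x,np.cross(z,x),z]
    uv=np.array([rng.uniform(60,580),rng.uniform(30,225),1.]);d=rng.uniform(130,300)
    v=np.linalg.inv(K)@uv;v/=np.linalg.norm(v)
    vw=M@Rc@v
    el=-vw[2]; 
    if el>np.sin(np.radians(50)) or abs(vw@ey)/np.hypot(vw@ex,vw@ey)>.5: continue
    eye=tip-vw*d;tcp=eye-M@eo
    # occlusion by receiver: not an issue beyond y -88; 
    if bad(tcp+g@M.T): continue
    s=np.hypot(vw@ex,vw[2]*0)/d  # px per mm of z
    out.append((np.sqrt(1-el**2)/d,tcp,R.from_matrix(M).as_quat(),uv[:2],d,np.degrees(np.arcsin(el))))
out.sort(key=lambda o:-o[0]);print(len(out))
n=0
for o in out:
    s=solve_ik(o[1],o[2])
    if s is not None:
        print(round(o[0]*307,2),o[1].round(),o[2].round(4).tolist(),o[3].round(),round(o[4]),round(o[5]),np.round(s,2));n+=1
        if n>8:break
E
python3 search.py
```

```text
946
2.09 [ 594. -343.   64.] [0.3441, 0.8062, -0.1889, 0.4426] [467. 128.] 131 27 [-0.45  0.48  1.97  3.97  0.42  0.99]
1.98 [ 614. -350.   41.] [0.2448, 0.8718, -0.1147, 0.4086] [541. 141.] 137 28 [-0.58  0.51  1.9   2.96  0.14  1.73]
1.92 [ 571. -373.   61.] [0.369, 0.8069, -0.1919, 0.4195] [568. 106.] 141 28 [-0.51  0.47  1.97  4.06  0.36  0.89]
1.86 [ 636. -356.   78.] [0.2179, 0.8521, -0.1179, 0.461] [566.  49.] 136 34 [-0.59  0.49  1.89  2.82  0.25  1.83]
1.79 [ 555. -366.   60.] [0.3748, 0.8071, -0.1922, 0.4138] [555. 129.] 154 26 [-0.51  0.45  2.    4.07  0.36  0.89]
1.77 [ 601. -365.   61.] [0.2457, 0.8566, -0.1251, 0.4361] [576. 118.] 155 27 [-0.62  0.48  1.94  2.92  0.22  1.75]
1.72 [ 612. -341.   51.] [0.1933, 0.8863, -0.0897, 0.4111] [524. 142.] 156 29 [-0.62  0.48  1.91  2.18  0.18  2.4 ]
1.72 [ 612. -356.   89.] [0.2779, 0.8319, -0.1522, 0.4557] [522.  46.] 143 37 [-0.54  0.44  1.94  3.49  0.26  1.29]
1.7 [ 625. -317.   66.] [0.1395, 0.8828, -0.07, 0.4431] [479. 132.] 156 30 [-0.63  0.47  1.93  2.12  0.3   2.38]
```

```bash
sed -i 's/|((p\[:,0\]<480)&(z<60))/|((p[:,0]<480)\&(z<60))|((p[:,1]<-325)\&(p[:,1]>-460)\&(z<90))/; s/if s is not None:/if s is not None and abs(s[3])<1.3:/; s/uniform(30,225),1/uniform(20,260),1/;s/range(60000)/range(250000)/;s/radians(50)/radians(58)/' search.py; python3 search.py
```

```text
3071
1.29 [ 508. -359.  103.] [0.8642, 0.094, -0.4914, 0.0535] [ 90. 106.] 214 26 [-0.43  1.15  0.64 -0.67  2.16  0.79]
1.23 [ 510. -358.  102.] [0.879, 0.0913, -0.4655, 0.0484] [101. 109.] 220 28 [-0.43  1.12  0.67 -0.62  2.13  0.81]
1.23 [ 489. -369.  106.] [0.8844, 0.127, -0.4446, 0.0638] [64. 55.] 205 35 [-0.44  1.01  0.84 -0.63  1.99  0.79]
1.22 [ 479. -337.  108.] [0.8867, 0.0218, -0.4617, 0.0114] [117.  88.] 212 33 [-0.47  1.05  0.77 -0.5   2.15  0.96]
1.22 [ 487. -337.  113.] [0.8768, 0.0079, -0.4808, 0.0043] [122.  96.] 219 30 [-0.47  1.11  0.68 -0.52  2.23  0.96]
1.18 [ 523. -371.  111.] [0.8659, 0.1, -0.4869, 0.0562] [ 82. 104.] 234 26 [-0.43  1.2   0.52 -0.7   2.2   0.72]
1.16 [ 578. -383.   99.] [0.2828, 0.8693, -0.1254, 0.3855] [577.  35.] 199 41 [-0.64  0.37  1.89  0.25  0.04 -1.83]
1.16 [ 495. -350.  119.] [0.8748, 0.0193, -0.484, 0.0107] [109.  92.] 231 29 [-0.47  1.15  0.6  -0.57  2.26  0.9 ]
1.15 [ 520. -307.  111.] [0.8642, -0.0832, -0.4939, -0.0475] [199. 141.] 245 24 [-0.47  1.28  0.37 -0.39  2.47  1.11]
```

The fits agree: the knob axis is at about (585,70), the beam middle at about (569.5,-70) and the long cell at about (551,-396). For the pointer I'll take an oblique look with the tool straight down and the cones near the right edge of the picture.

```bash
cat > look.py <<'E'
from h import *
import sys
n=sys.argv[1]
move_to([365,-278,75],down(-0.113))
c=calibration("wrist");im=grab_frame("wrist");np.savez(f"pics/{n}c.npz",**c)
bgr=im[:,:,::-1].copy();cv2.imwrite(f"pics/{n}.png",bgr)
u,v=proj(c,[552,-221,45])[0];print("pred",u,v)
u,v=int(min(u,590)),int(v)
x0,y0=max(u-50,0),max(v-50,0);cr=bgr[y0:y0+100,x0:x0+100];print(x0,y0)
cv2.imwrite(f"pics/{n}z.png",cv2.resize(cr,None,fx=6,fy=6,interpolation=cv2.INTER_CUBIC))
st=get_state();print(st["time_s"],st["q"],st["eef_pos"])
E
python3 look.py p1
```

```text
pred 562.279461883849 122.64208903650355
512 72
7.0 [-7.30200903e-01  2.19958426e-01  1.88316593e+00  7.87704454e-05
  1.03814696e+00 -6.17025739e-01] [ 365.26112171 -277.85879572   75.17956155]
```

View pics/p1.png

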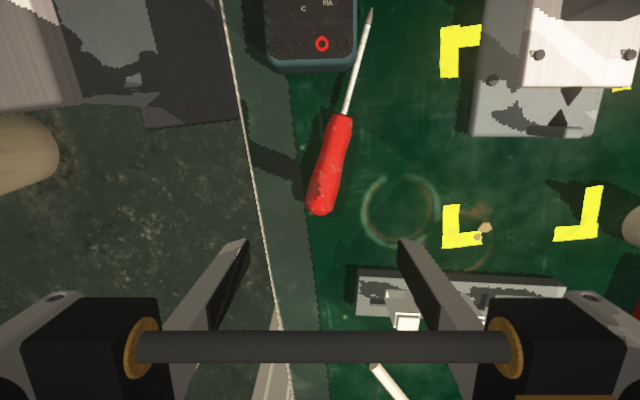

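View pics/p1z.png

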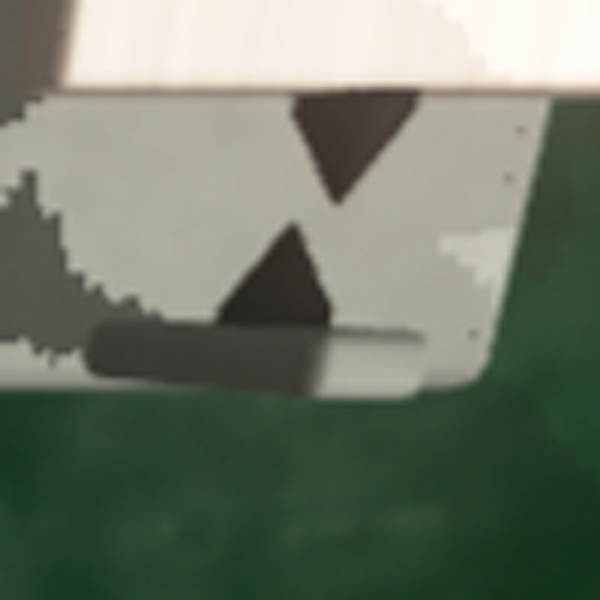

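The close-up shows both cone tips clearly: deck tip at (567.8,105.8) and index tip at (560.4,108.6). I'll intersect both rays with the photometer's mid-plane.

```bash
cat > tips.py <<'E'
from h import *
pv=np.array([569.5,-70,0]);a0=-0.113
ex=np.array([np.cos(a0),np.sin(a0),0]);ey=np.array([-np.sin(a0),np.cos(a0),0])
def tips(n,x0,y0,*pts):
    c=dict(np.load(f"pics/{n}c.npz"))
    for u,v in pts:
        d=ray(c,(x0+u/6-.42,y0+v/6-.42));e=c["eye"]
        p=e+d*((pv-e)@ex)/(d@ex);print("local y,z",((p-pv)@ey).round(2),p[2].round(2))
E
python3 -c "
from tips import *
tips('p1',512,72,(337,205),(293,222))"
```

```text
local y,z -140.06 46.3
local y,z -141.92 39.63
```

```bash
python3 - <<'E'
from h import *
t=calibration("top")
for uv,z in [((300,100),120),((354,100),120),((327,127),120),((327,127),60),((275,130),50),((373,133),50)]: print(uv,z,on_z(t,uv,z).round())
w1=dict(np.load("pics/w1c.npz"))
print("motor front cap", [tri([(t,(327,y)),(w1,(283,362))]).round() for y in (120,124,127)])
q=solve_ik([585.2,69.7,170],down(1.47));print(q)
E
```

```text
(300, 100) 120 [716. -86. 120.]
(354, 100) 120 [ 716. -202.  120.]
(327, 127) 120 [ 654. -144.  120.]
(327, 127) 60 [ 680. -145.   60.]
(275, 130) 50 [676. -27.  50.]
(373, 133) 50 [ 670. -249.   50.]
motor front cap [array([ 681., -144.,   96.]), array([ 666., -142.,  110.]), array([ 656., -140.,  120.])]
[ 5.64023601e-02  3.94259768e-01  1.41446934e+00 -4.44089210e-16
  1.33286355e+00 -1.41359764e+00]
```

Deck tilt is about -0.0476 rad, so the knob must turn about +2.62 rad clockwise. The motor front (x about 665, y -86 to -202) is clear of the knob work. Next I'll grip the knob.

```bash
python3 - <<'E'
from h import *
gripper_to(56,25)
move_to([480,0,200],down(1.47))
move_to([585.2,69.7,160],down(1.47))
c=calibration("wrist");im=grab_frame("wrist");cv2.imwrite("pics/k1.png",im[:,:,::-1])
print(proj(c,[585.2,69.7,99]),proj(c,[585.2,69.7,160]))
st=get_state();print(st["time_s"],st["q"],st["ft_force"],st["eef_pos"])
E
```

```text
[[323.88215023 209.71598383]] [[324.13815785 234.87170107]]
9.625 [ 5.47671680e-02  4.01233708e-01  1.42817843e+00 -1.54043355e-04
  1.31240612e+00 -1.41374500e+00] [-0.78488129  1.20932042  1.1329285 ] [584.88217099  68.67497025 160.09029054]
```

View pics/k1.png

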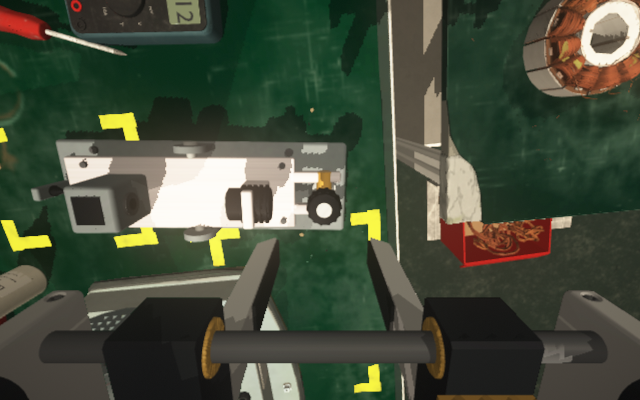

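The knob's white cap appears at (323,209), against a predicted (324,210), so the position is confirmed. I'll descend, grip and turn.

```bash
python3 - <<'E'
from h import *
def rep(t):
    s=get_state();print(t,round(s["time_s"],2),s["eef_pos"].round(2),s["ft_force"].round(1),s["moment"].round(2),round(s["gripper_width"],2),s["q"].round(3));return s
move_straight([585,69.6,77],v=100)
rep("down")
gripper_to(20,25)
s=rep("grip")
if abs(s["gripper_width"]-31)<3:
    q=s["q"].copy(); 
    for d in (0.5,1.5,2.62):
        qq=q.copy();qq[5]+=d;move_joints(qq);rep(d)
E
```

```text
down 10.61 [585.39  69.61  77.73] [0.6 0.  0.7] [0.03 0.02 0.01] 55.94 [ 0.056  0.483  1.512  0.     1.145 -1.414]
grip 11.33 [584.99  69.59  76.99] [ 0.1  0.3 -0.6] [-0.03  0.   -0.04] 20.01 [ 0.056  0.484  1.513 -0.     1.145 -1.414]
```

The fingers closed to 20 mm without meeting the 31 mm knob. I'll look before anything else.

```bash
python3 - <<'E'
from h import *
for n in("wrist","scene","top"):
    im=grab_frame(n)[:,:,::-1]
    if n=="wrist": cv2.imwrite("pics/k2.png",im)
    if n=="scene": cv2.imwrite("pics/k2s.png",cv2.resize(im[100:260,200:400],None,fx=4,fy=3.7,interpolation=cv2.INTER_CUBIC))
    if n=="top": cv2.imwrite("pics/k2t.png",cv2.resize(im[100:250,180:380],None,fx=4,fy=4,interpolation=cv2.INTER_CUBIC))
E
```

```text
(no output)
```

View pics/k2.png

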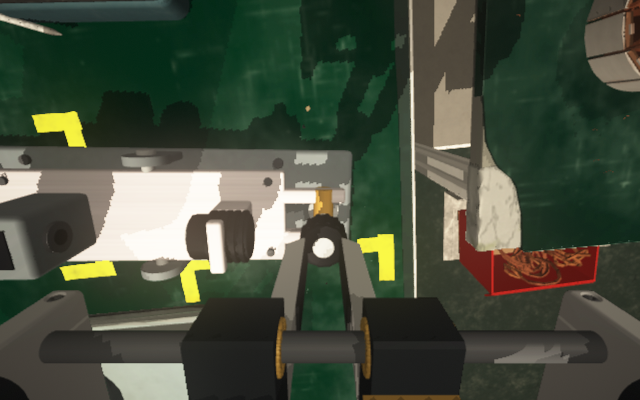

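View pics/k2s.png

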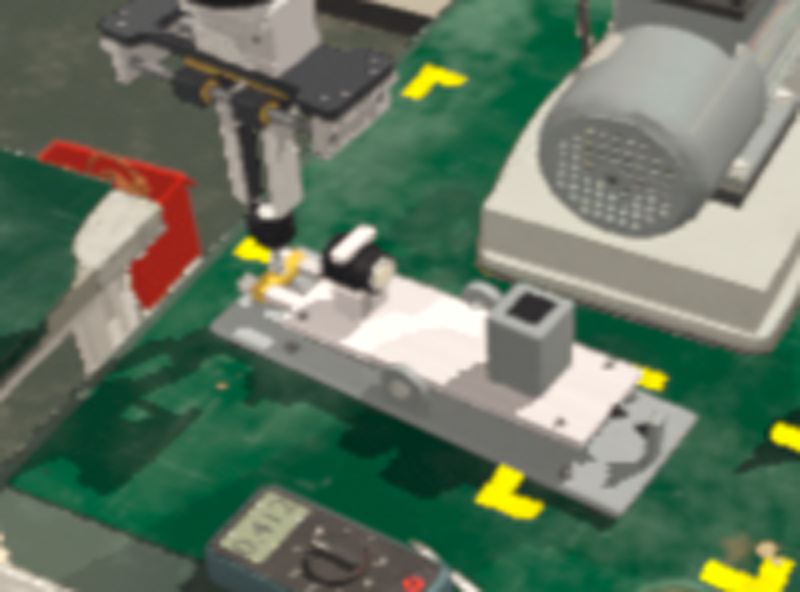

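```bash
python3 - <<'E'
from h import *
c=calibration("wrist");s=get_state()
im=cv2.imread("pics/k2.png");cv2.imwrite("pics/k2z.png",cv2.resize(im[180:320,250:400],None,fx=5,fy=4.2,interpolation=cv2.INTER_CUBIC))
for p in ([585,69.6,99],[585,69.6,77],[585,69.6,86]):print(proj(c,p))
# tilt check of tool
print(R.from_quat(s["tcp_rot"]).as_matrix()[:,2], s["gripper_width"],s["eef_pos"])
t=calibration("top"); sc=calibration("scene"); print(proj(t,[[585,69.6,99]]),proj(sc,[[585,69.6,99],[585,69.6,77]]))
E
```

```text
[[323.02154059 246.86133662]]
[[322.99942007 234.24585917]]
[[323.00794121 239.10552306]]
[-3.65522987e-06  4.31343612e-06 -1.00000000e+00] 20.110629100799187 [584.99961773  69.60989728  77.00161797]
[[225.94544142 160.47626088]] [[266.73321888 156.69030739]
 [267.58535582 162.83907695]]
```

View pics/k2z.png

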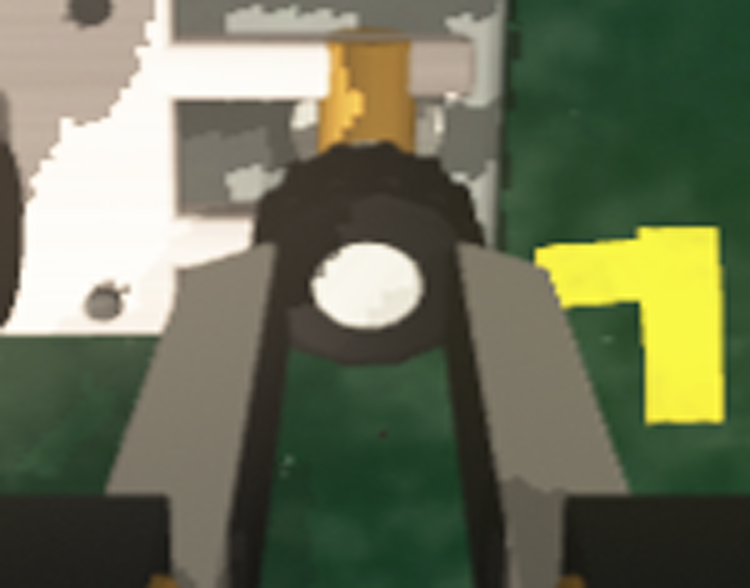

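View pics/k2t.png

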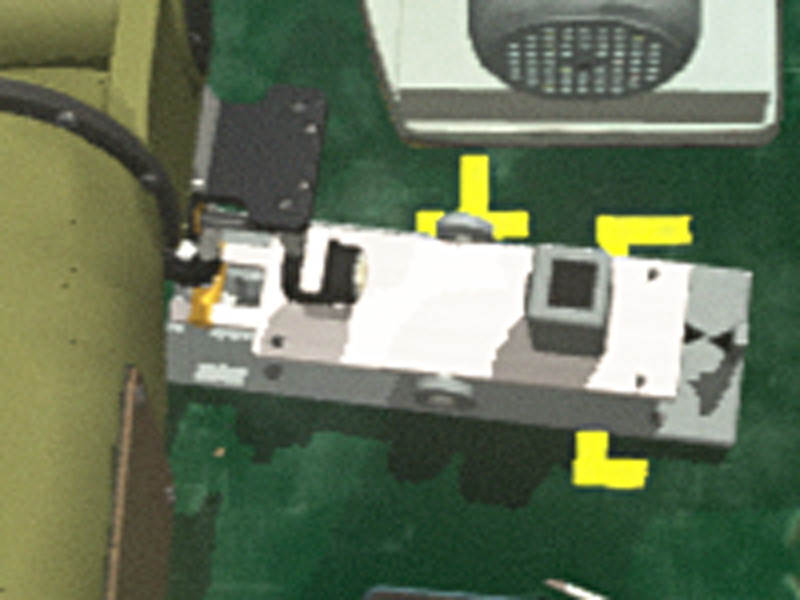

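```bash
python3 - <<'E'
from h import *
w2=dict(np.load("pics/w2c.npz"));k2=calibration("wrist");t=calibration("top");s=calibration("scene")
im=cv2.imread("pics/k1.png");cv2.imwrite("pics/k1z.png",cv2.resize(im[150:300,240:400],None,fx=5,fy=4,interpolation=cv2.INTER_CUBIC))
A=lambda u,v:(130+u/4.6-.4,20+v/4.6-.4)
o=[(w2,A(130,287)),(k2,(250+367/5-.4,180+285/4.2-.4))]
print(tri(o)); print(tri(o+[(t,(226.4,161.3))])); print(tri(o+[(t,(226.4,161.3)),(s,(267.2,157.3))]))
# knob outline width in w2: from 62..255 in c1
E
```

```text
[584.98342039  69.59440791  99.99975825]
[584.45133323  69.29220092  99.43390932]
[585.05695203  69.3634624   97.56258951]
```

View pics/k1z.png

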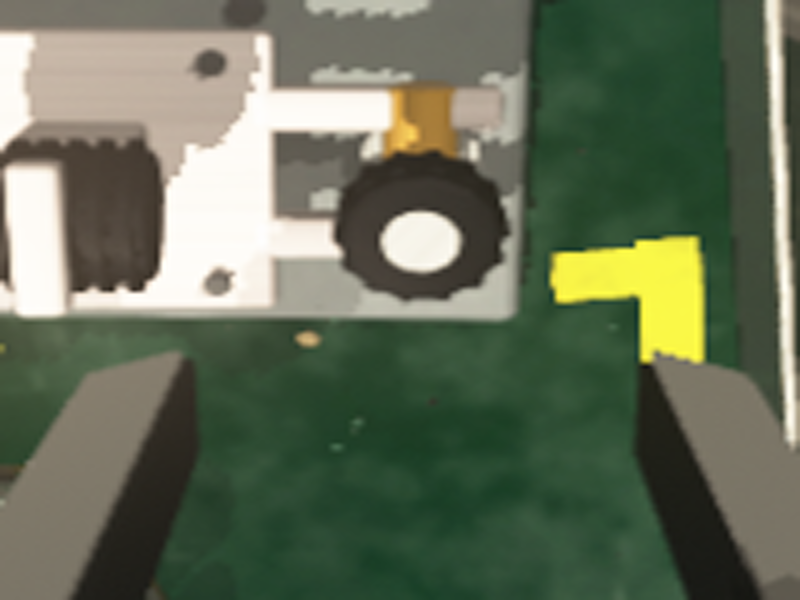

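The fingertips visibly end about 29 mm short of the stated TCP. The pixel geometry at openings of 56 and 94 mm gives that figure, and the fingers closed freely above the knob. I'll go lower in guarded steps and let the width confirm.

```bash
python3 - <<'E'
from h import *
def rep(t):
    s=get_state();print(t,round(s["time_s"],2),s["eef_pos"].round(2),s["ft_force"].round(1),s["moment"].round(2),round(s["gripper_width"],2));return s
gripper_to(56,25)
for z in (64,52):
    move_straight([585,69.6,z],v=80); s=rep(z)
    if np.linalg.norm(s["ft_force"])>6: break
else:
    gripper_to(20,10); s=rep("grip")
cv2.imwrite("pics/k3.png",grab_frame("wrist")[:,:,::-1])
E
```

```text
64 12.52 [584.53  69.57  63.15] [0.5 0.6 0.9] [-0.02 -0.01 -0.01] 55.89
52 12.82 [584.63  69.6   51.32] [-0.4 -0.1 -0.4] [-0.01 -0.01  0.02] 55.81
grip 13.33 [585.1   69.65  52.17] [-0.1  0.3  1.5] [ 0.17 -0.02 -0.02] 30.64
```

View pics/k3.png

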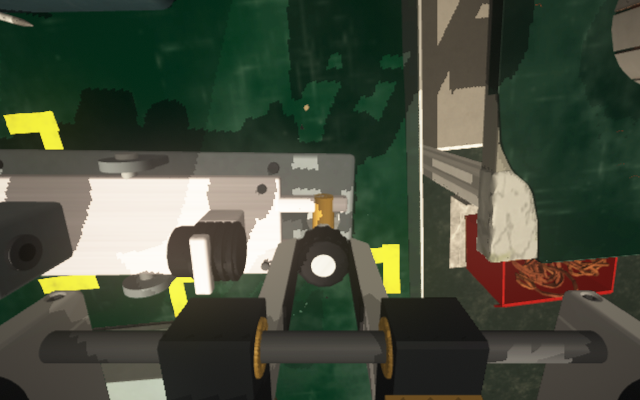

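The fingers now grip the knob: the width is 30.6 mm, and the knob sits between the pads at (323,262). Next I'll turn it.

```bash
python3 - <<'E'
from h import *
def rep(t):
    s=get_state();print(t,round(s["time_s"],2),s["eef_pos"].round(2),s["ft_force"].round(1),s["moment"].round(3),round(s["gripper_width"],2),s["q"][5].round(3));return s
gripper_to(20,25);q=rep("g")["q"].copy();q[5]=-1.414
for d in (0.4,1.5,2.62):
    qq=q.copy();qq[5]+=d;move_joints(qq);rep(d)
hold(.2);rep("h")
cv2.imwrite("pics/k4t.png",cv2.resize(grab_frame("wrist")[:,:,::-1],None,fx=1.2,fy=1.2))
E
```

```text
g 13.6 [585.08  69.65  52.15] [-0.2  2.3  2.7] [ 0.167  0.098 -0.003] 30.35 -1.414
0.4 14.07 [585.03  69.45  52.16] [-1.5 -1.2  2. ] [-0.344  0.179 -0.105] 30.19 -1.018
1.5 15.09 [584.48  69.18  52.14] [-4.9 -4.4  4.7] [-0.892  1.101 -0.009] 30.52 0.084
2.62 16.13 [583.97  69.49  52.13] [-8.3 -2.1  7.5] [-0.48   1.902 -0.068] 30.32 1.204
h 16.33 [583.99  69.5   52.12] [-9.3 -1.2  8. ] [-0.507  1.862 -0.024] 30.15 1.204
```

View pics/k4t.png

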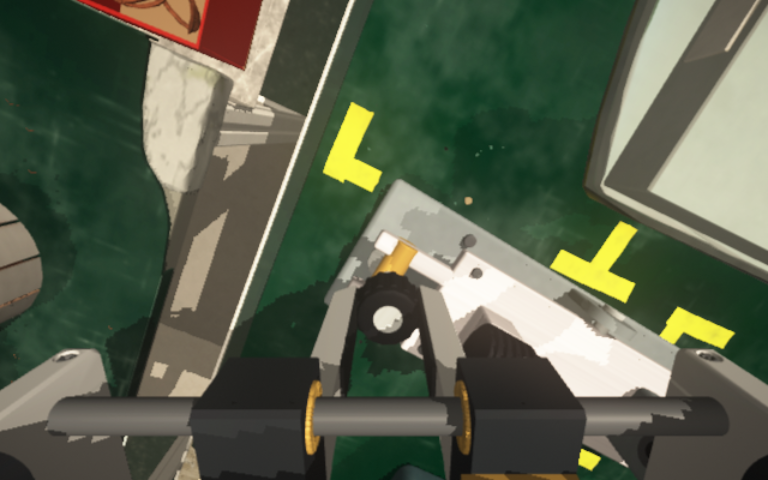

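The knob turned without slipping beyond small side forces. I'll release and check the pointer.

```bash
python3 - <<'E'
from h import *
gripper_to(56,25)
p=get_state()["eef_pos"];move_straight([p[0],p[1],150],v=200)
move_to([480,-60,180],down(-0.113))
E
python3 look.py p2
```

```text
pred 561.2225849926905 123.30855180436797
511 73
19.8917 [-7.28603640e-01  2.19847131e-01  1.88249405e+00  1.53163079e-04
  1.03839319e+00 -6.16791056e-01] [ 365.95526123 -277.4732591    75.47575502]
```

View pics/p2z.png

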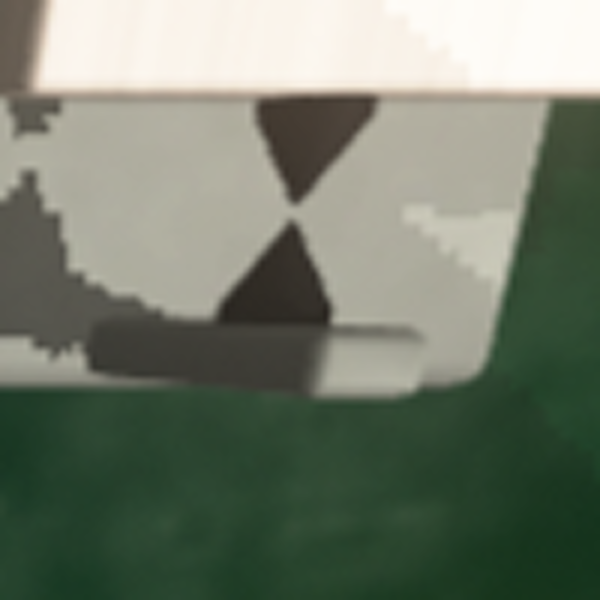

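```bash
python3 -c "
from tips import *
tips('p2',511,73,(294,205),(291.5,220))"
```

```text
local y,z -140.1 39.29
local y,z -141.9 39.41
```

The pointer now agrees to about 0.1 mm, so the deck tilt is under 0.001 rad. Next I'll look at the long cell from above.

```bash
python3 - <<'E'
from h import *
move_to([551,-395.5,130],down(-1.75))
hold(.15)
c=calibration("wrist");im=grab_frame("wrist");np.savez("pics/s1c.npz",**c)
b=im[:,:,::-1].copy();cv2.imwrite("pics/s1.png",b)
cv2.imwrite("pics/s1z.png",cv2.resize(b[140:260,240:400],None,fx=5,fy=5,interpolation=cv2.INTER_CUBIC))
cv2.imwrite("pics/p1f.png",cv2.resize(cv2.imread("pics/p1.png")[225:345,225:425],None,fx=4,fy=4,interpolation=cv2.INTER_CUBIC))
s=get_state();print(s["time_s"],s["eef_pos"],s["q"])
print(proj(c,[551,-395.5,56]))
E
```

```text
21.5833 [ 550.88443313 -395.4111171   130.16607712] [-6.76553808e-01  6.27459639e-01  1.16152791e+00 -6.37864617e-06
  1.35248988e+00  1.07301612e+00]
[[322.96201704 206.1940855 ]]
```

View pics/s1.png

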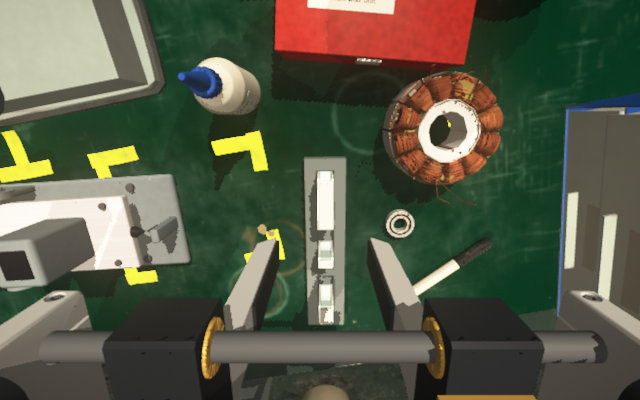

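View pics/s1z.png

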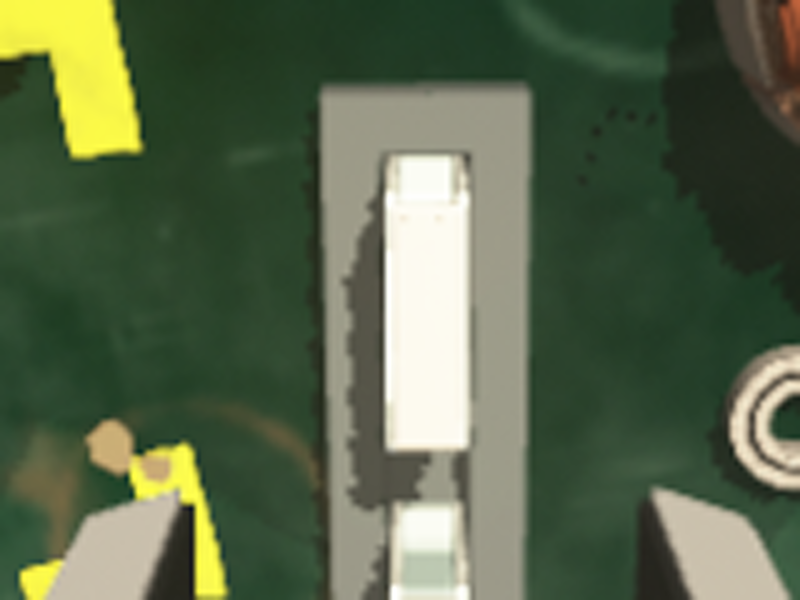

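View pics/p1f.png

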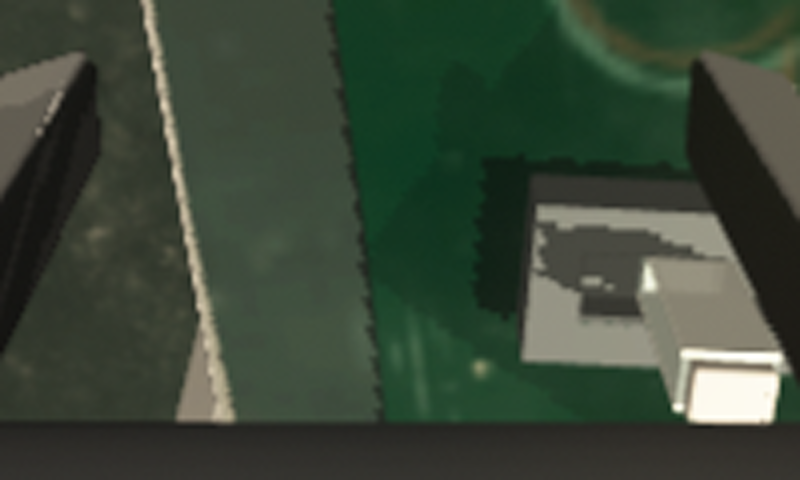

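The lid top spans (317–334, 181–230) and sits about 2 px right of the aim. I'll compute its centre and the true fingertip plane.

```bash
python3 - <<'E'
from h import *
c=dict(np.load("pics/s1c.npz"))
Z=lambda u,v:(240+u/5-.4,140+v/5-.4)
co=[on_z(c,Z(*p),56) for p in ((387,207),(470,207),(470,450),(386,450))]
co=np.array(co);m=co.mean(0);ax=(co[0]+co[1]-co[2]-co[3])/2;print("lid",m.round(2),np.linalg.norm(ax[:2]),"ang",np.arctan2(ax[1],ax[0]),"w",np.linalg.norm((co[1]+co[2]-co[0]-co[3])[:2]/2))
st=[on_z(c,Z(*p),16) for p in ((321,88),(532,87))]
print("stand far mid",np.mean(st,0),"long pred",np.mean(st,0)-40*ax/np.linalg.norm(ax),np.linalg.norm(st[0]-st[1]))
# stand sides further down using s1: left edge (307.?,323)
fx=306.94;cx=322.89;cy=205.86
Rc=np.array([[0,-.958,-.2867],[1,0,0],[0,-.2867,.958]]);eo=np.array([83.3,0,-206.8])
for uL,uR,v,wd in ((248.4,397.9,240.3,94),(240+192/5-.4,240+640/5-.4,140+490/5,56)):
    d=Rc@np.array([(uR-uL)/2/fx,(v-cy)/fx,1]); k=wd/2/d[1]; print("tip corner tool",eo+k*d,"centre off px",(uL+uR)/2-cx)
E
```

```text
lid [ 550.93 -397.71   56.  ] 48.40864469147462 ang -0.17816328428630812 w 15.952809093609387
stand far mid [ 591.40720638 -404.82849963   16.        ] long pred [ 552.040372   -397.73961038   16.        ] 43.96362485866824
tip corner tool [  7.22399671  47.         -28.12167379] centre off px 0.2599999999999909
tip corner tool [  9.05636375  28.         -28.77876125] centre off px -0.08999999999997499
```

The lid centre is at about (551.5,-397.7) and its axis at -0.178 rad. The fingertips are 28.5 mm short of the TCP. Next I'll grasp the cell and look at it in hand.

```bash
python3 - <<'E'
from h import *
def rep(t):
    s=get_state();print(t,round(s["time_s"],2),s["eef_pos"].round(2),s["ft_force"].round(1),s["moment"].round(2),round(s["gripper_width"],2));return s
o=down(-1.749)
move_to([551.5,-397.7,60],o)
move_straight([551.5,-397.7,-1],v=90);hold(.15);s=rep("down")
gripper_to(8,15);s=rep("grip")
cv2.imwrite("pics/g1.png",grab_frame("wrist")[:,:,::-1])
if 14<s["gripper_width"]<18 and np.linalg.norm(s["ft_force"])<15:
    move_straight([551.5,-397.7,30],v=60);rep("lift30")
    move_straight([551.5,-397.7,135],v=200);hold(.1);rep("up")
cv2.imwrite("pics/g2.png",grab_frame("wrist")[:,:,::-1])
E
```

```text
down 22.94 [ 5.5179e+02 -3.9792e+02 -3.0000e-01] [0.3 0.5 0.2] [ 0.03  0.2  -0.01] 55.73
grip 23.64 [ 551.51 -397.71   -0.97] [-1.   0.1  0. ] [-0.02  0.18  0.01] 15.7
lift30 24.36 [ 551.42 -397.61   29.93] [-0.8  1.2 -1.6] [-0.01  0.17  0.04] 16.06
up 25.13 [ 550.87 -397.18  132.77] [-0.2 -0.2 -1.1] [-0.    0.14  0.04] 15.41
```

View pics/g1.png

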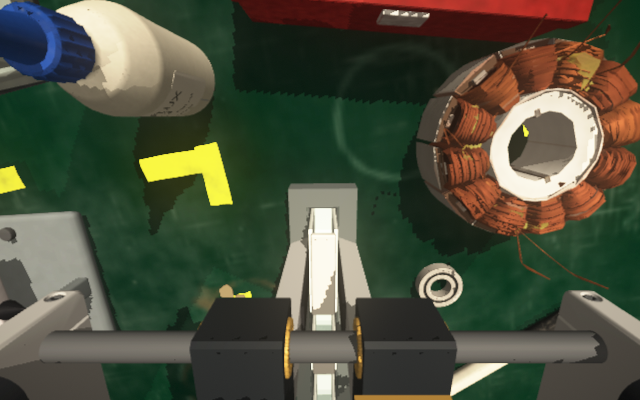

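View pics/g2.png

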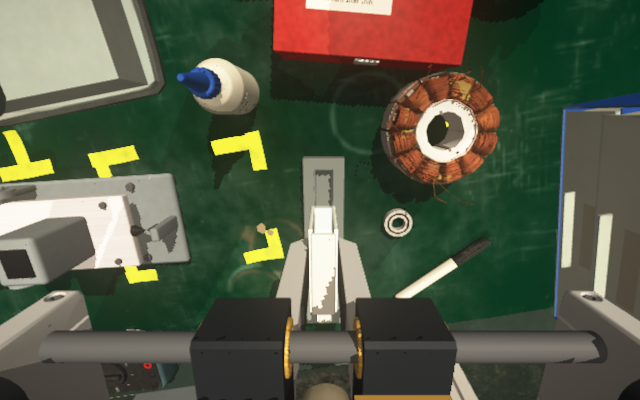

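The cell is held (width about 15.5–16 mm) and its pocket in the stand is empty. I'll measure how it sits in the hand.

```bash
python3 - <<'E'
from h import *
b=cv2.imread("pics/g2.png");cv2.imwrite("pics/g2z.png",cv2.resize(b[195:335,270:380],None,fx=5,fy=4.2,interpolation=cv2.INTER_CUBIC))
fx=306.94;cx=322.89;cy=205.86
Rc=np.array([[0,-.958,-.2867],[1,0,0],[0,-.2867,.958]]);eo=np.array([83.3,0,-206.8])
def P(p): 
    q=Rc.T@(np.array(p,float)-eo);return fx*q[0]/q[2]+cx,fx*q[1]/q[2]+cy
for p in ((26,0,-57),(-26,0,-57),(26,0,-7),(26,8,-57)): 
    u,v=P(p);print(p,round(u,1),round(v,1),"crop",round((u-270+.4)*5),round((v-195+.4)*4.2))
E
```

```text
(26, 0, -57) 322.9 228.8 crop 266 144
(-26, 0, -57) 322.9 314.3 crop 266 503
(26, 0, -7) 322.9 202.3 crop 266 32
(26, 8, -57) 338.2 228.8 crop 343 144
```

View pics/g2z.png

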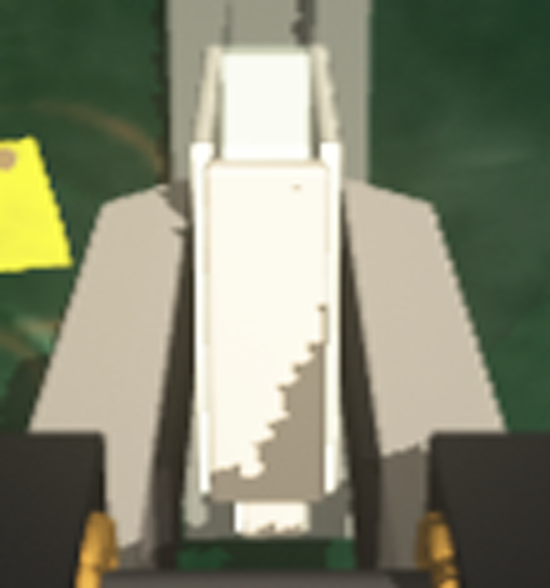

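```bash
python3 - <<'E'
from h import *
from scipy.optimize import least_squares
fx=306.94;cx=322.89;cy=205.86
Rc=np.array([[0,-.958,-.2867],[1,0,0],[0,-.2867,.958]]);eo=np.array([83.3,0,-206.8])
def P(p): 
    q=Rc.T@(np.array(p,float)-eo);return np.array([(fx*q[0]/q[2]+cx-270+.4)*5,(fx*q[1]/q[2]+cy-195+.4)*4.2])
def C(p,l): # p: x0,z0(bottom),pitch ; rotate about y at grasp mid
    a=p[2];x=l[0];z=l[2]  # l z: up height from underside
    return (p[0]+np.cos(a)*x+np.sin(a)*(z-25), l[1], p[1]-(z-25)*np.cos(a)+np.sin(a)*x)
for near in (492,497,503):
    obs=[((26,0,50),145),((-26,0,50),near),((26,0,0),47)]
    f=lambda p:[P(C(p,l))[1]-v for l,v in obs]
    r=least_squares(f,[0,-32,0]);print(near,r.x,r.fun.round(2))
# widths: top far 192..342, bottom far ~208..328
print(P((26,8,-57))-P((26,-8,-57)),P((26,8,-7))-P((26,-8,-7)))
E
```

```text
492 [ -4.32972534 -23.91990076   0.02996494] [-0. -0.  0.]
497 [ -3.62102068 -26.07792801   0.03343396] [ 0. -0.  0.]
503 [ -2.79324168 -28.5972642    0.03747938] [-0.  0.  0.]
[153.53111498   0.        ] [118.1468243   0.       ]
```

```bash
python3 - <<'E'
from h import *
from scipy.optimize import least_squares
fx=306.94;cx=322.89;cy=205.86
Rc=np.array([[0,-.958,-.2867],[1,0,0],[0,-.2867,.958]]);eo=np.array([83.3,0,-206.8])
def P(p): 
    q=Rc.T@(np.array(p,float)-eo);return np.array([(fx*q[0]/q[2]+cx-270+.4)*5,(fx*q[1]/q[2]+cy-195+.4)*4.2])
def C(p,l):
    a=p[2];x=l[0];z=l[2]
    return (p[0]+np.cos(a)*x+np.sin(a)*(z-25), l[1], p[1]-(z-25)*np.cos(a)+np.sin(a)*x)
for hw in (24,25):
  for hg in (45,47):
    obs=[((26,0,hg),145),((26,0,0),47),((hw,0,50),163),((-hw,0,50),500)]
    f=lambda p:[P(C(p,l))[1]-v for l,v in obs]
    r=least_squares(f,[0,-32,0]);print(hw,hg,r.x,r.fun.round(1))
    f=lambda p:[P(C((p[0],-32,p[1]),l))[1]-v for l,v in obs]
    r=least_squares(f,[0,0]);print("  z fixed",r.x,r.fun.round(1))
E
```

```text
24 45 [-2.45533431e+00 -3.10006148e+01  2.36557154e-02] [-5.3  0.8  4.9 -0.2]
  z fixed [-2.00756261  0.02363844] [-5.8 -0.1  4.5  1.5]
24 47 [-2.07461945e+00 -3.16229969e+01  2.94686504e-02] [-2.5  0.2  2.4 -0.1]
  z fixed [-1.90537425  0.02943965] [-2.7 -0.1  2.3  0.6]
25 45 [-3.63630694e+00 -2.78333190e+01  5.32226485e-03] [-1.6  0.2  1.5 -0. ]
  z fixed [-1.75013281  0.00388412] [-3.5 -3.7  0.2  7.2]
25 47 [-3.29011380e+00 -2.83953332e+01  1.22765179e-02] [ 1.3 -0.1 -1.2  0. ]
  z fixed [-1.65613642  0.01092288] [-0.2 -3.5 -2.3  6.3]
```

```bash
python3 - <<'E'
import cv2,numpy as np
a=cv2.imread("pics/g1.png")[195:335,270:380];b=cv2.imread("pics/g2.png")[195:335,270:380]
f=lambda x:cv2.resize(x,None,fx=3.6,fy=4.2,interpolation=cv2.INTER_CUBIC)
cv2.imwrite("pics/g12.png",np.hstack([f(a),f(b)]))
E
```

```text
(no output)
```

View pics/g12.png

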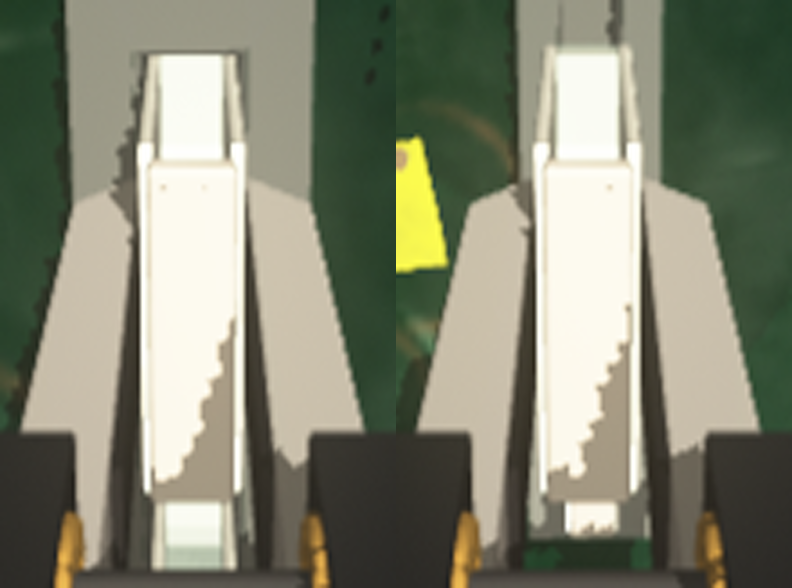

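```bash
python3 - <<'E'
from h import *
fx=306.94;cx=322.89;cy=205.86
Rc=np.array([[0,-.958,-.2867],[1,0,0],[0,-.2867,.958]]);eo=np.array([83.3,0,-206.8])
def X(row,z):
    v=row/4.2-.4+195; d=Rc@np.array([0,(v-cy)/fx,1]);k=(z-eo[2])/d[2];return (eo+k*d)[0]
for z in (-57,-55,-53): print(z,[round(X(r,z),1) for r in (145,163,492,500)], (X(163,z)+X(500,z))/2)
print("bottom",X(47,-7),X(52,-17))
E
```

```text
-57 [np.float64(25.8), np.float64(23.4), np.float64(-24.3), np.float64(-25.6)] -1.0812192727356127
-55 [np.float64(25.0), np.float64(22.6), np.float64(-25.8), np.float64(-27.0)] -2.207804309754792
-53 [np.float64(24.3), np.float64(21.8), np.float64(-27.2), np.float64(-28.5)] -3.3343893467739534
bottom 23.555297461125534 25.742623829812054
```

The top rows are identical before and after the lift, so the cell did not slip or tilt. Its centre sits about 1.1 mm towards tool -x. Before placing, I'll check motor clearance for the gripper body.

```bash
python3 - <<'E'
from h import *
t=calibration("top");s=calibration("scene")
T=lambda u,v:(180+u/4-.4,100+v/4-.4)
S=lambda u,v:(200+u/4-.4,100+v/3.7-.4)
print("fan centre",tri([(t,T(585,62)),(s,S(612,180))]))
print("grille left",tri([(t,T(485,40)),(s,S(553,130))]))
im=cv2.imread("pics/k2t.png");print(im.shape)
for z in (40,100,150,180): print(z,on_z(t,T(585,97),z).round(),on_z(t,T(472,30),z).round(),on_z(t,T(697,30),z).round())
# check with base front edge
E
python3 - <<'E'
import cv2
b=cv2.imread("pics/k2s.png");t=cv2.imread("pics/k2t.png")
cv2.imwrite("pics/m1.png",cv2.resize(b[0:380,450:800],None,fx=1.5,fy=1.5))
cv2.imwrite("pics/m2.png",cv2.resize(t[0:200,350:800],None,fx=1.6,fy=1.6))
E
```

```text
fan centre [ 670.9921028  -140.78866382  140.99213631]
grille left [674.30402699 -92.80188514 164.25781888]
(600, 800, 3)
40 [ 696. -143.   40.] [738. -77.  40.] [ 739. -208.   40.]
100 [ 670. -142.  100.] [709. -80. 100.] [ 710. -203.  100.]
150 [ 648. -141.  150.] [684. -83. 150.] [ 685. -199.  150.]
180 [ 634. -140.  180.] [670. -84. 180.] [ 671. -196.  180.]
```

View pics/m1.png

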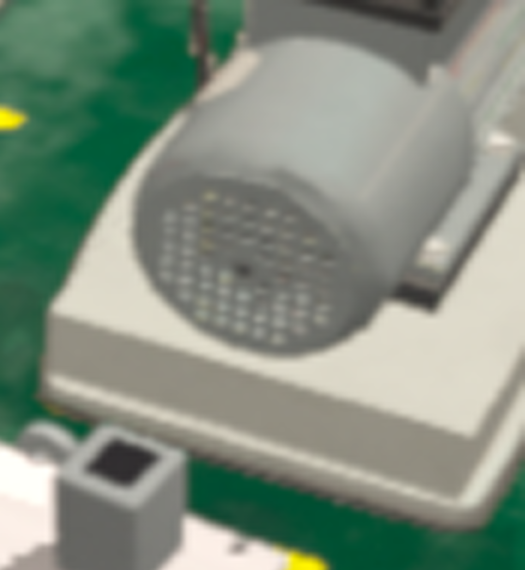

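View pics/m2.png

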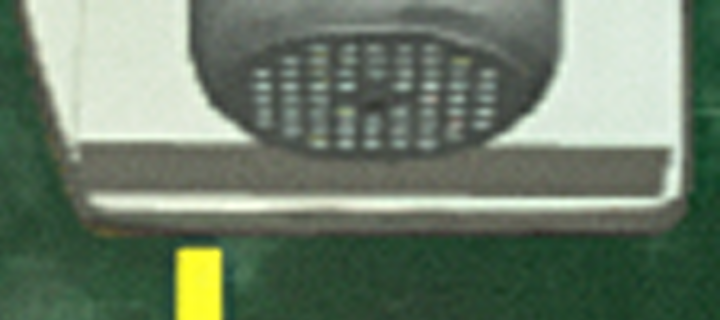

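Motor front is at x about 671 and the gripper body reaches at most 653–661, at z 152 or higher, so it clears. I'll carry the cell over the gap and look before lowering.

```bash
cat > tgt.py <<'E'
from h import *
a=-0.113;ey=np.array([-np.sin(a),np.cos(a),0]);mid=np.array([569.4,-69.8,0])
off=1.1
def T(z): p=mid+off*ey;p[2]=z;return p
def rep(t):
    s=get_state();print(t,round(s["time_s"],2),s["eef_pos"].round(2),s["ft_force"].round(1),s["moment"].round(2),round(s["gripper_width"],2));return s
E
python3 - <<'E'
from tgt import *
move_to([500,-250,140],down(-0.9));rep(1)
move_to(T(135),down(a));hold(.2);rep(2)
c=calibration("wrist");np.savez("pics/h1c.npz",**c);cv2.imwrite("pics/h1.png",grab_frame("wrist")[:,:,::-1])
E
```

```text
1 25.89 [ 500.37 -250.63  140.01] [-0.  -0.2 -1. ] [-0.05  0.13  0.01] 16.1
2 26.89 [569.38 -70.18 135.03] [ 0.4 -0.1  0.2] [-0.1   0.01 -0.01] 15.92
```

View pics/h1.png

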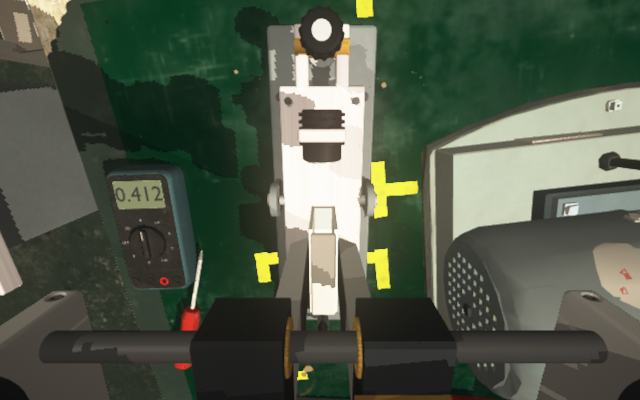

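The cell is in line with the photometer axis: knob at column 321, lamp at 321.5, cell at 323. I'll lower it gently.

```bash
python3 - <<'E'
from tgt import *
rep(0)
move_straight(T(85),rot=down(a),v=80);hold(.2);s=rep(85)
if np.linalg.norm(s["ft_force"])<6:
    move_straight(T(55.5),v=50);hold(.4);rep(55)
c=calibration("wrist");np.savez("pics/h2c.npz",**c);b=grab_frame("wrist")[:,:,::-1].copy();cv2.imwrite("pics/h2.png",b)
cv2.imwrite("pics/h2z.png",cv2.resize(b[60:330,240:400],None,fx=3,fy=2.2,interpolation=cv2.INTER_CUBIC))
sc=grab_frame("scene")[:,:,::-1];cv2.imwrite("pics/h2s.png",cv2.resize(sc[120:260,240:400],None,fx=5,fy=4.2,interpolation=cv2.INTER_CUBIC))
print(get_state()["tcp_rot"],down(a))
E
```

```text
0 26.94 [569.39 -69.91 135.04] [-0.9 -0.2 -1.1] [-0.04  0.12 -0.02] 15.87
85 27.92 [569.76 -68.73  85.49] [ 0.4  0.3 -0.7] [-0.05  0.05 -0.05] 16.02
55 29.06 [569.59 -68.7   55.61] [ 0.1  0.4 -1.3] [-0.05  0.02  0.04] 15.87
[7.45927414e-01 6.66027245e-01 2.81664758e-05 3.64658070e-05] [0.74590873 0.66604817 0.         0.        ]
```

View pics/h2.png

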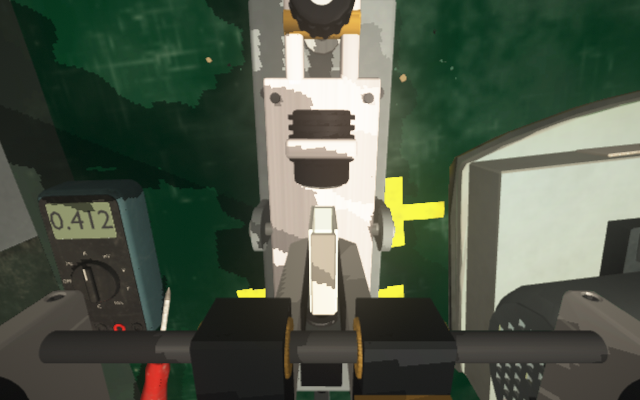

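View pics/h2z.png

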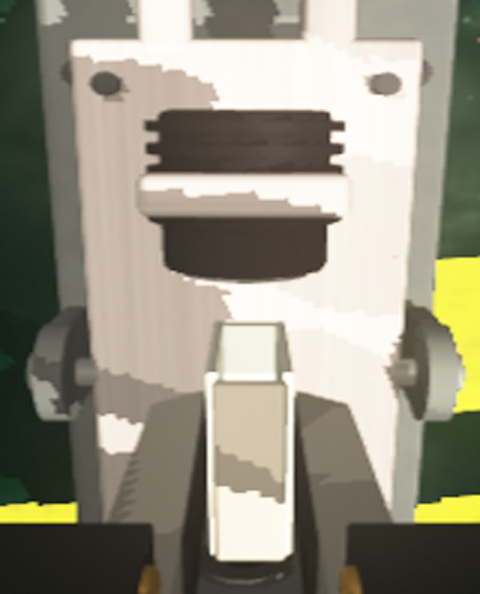

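View pics/h2s.png

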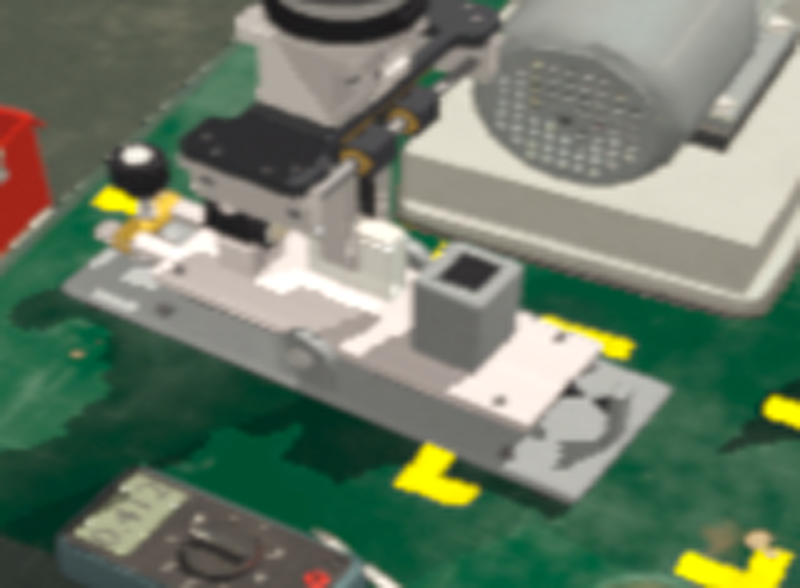

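```bash
python3 - <<'E'
from tgt import *
c=dict(np.load("pics/h2c.npz"))
ex=np.array([np.cos(a),np.sin(a),0])
row=lambda r:60+r/2.2-.4
for nm,col,r,zs in (("lamp front top rim",245,280,(100,103,106,110)),("lid far",249,382,(112.5,)),("lid near",249,560,(112.5,)),("cell far frame",249,374,(107.5,110,)),("deck far edge",247,40,(45,)),("pivotL",60,370,(40,))):
    for z in zs:
        p=on_z(c,(240+col/3-.3,row(r)),z)-mid;print(nm,z,"lx",round(p@ex,1),"ly",round(p@ey,1))
E
```

```text
lamp front top rim 100 lx -0.3 ly 47.0
lamp front top rim 103 lx -0.2 ly 47.7
lamp front top rim 106 lx -0.2 ly 48.4
lamp front top rim 110 lx -0.2 ly 49.3
lid far 112.5 lx 0.5 ly 25.0
lid near 112.5 lx 0.5 ly -24.4
cell far frame 107.5 lx 0.5 ly 25.1
cell far frame 110 lx 0.5 ly 26.1
deck far edge 45 lx 0.0 ly 107.7
pivotL 40 lx -48.2 ly 0.7
```

The last check puts the cell about 0.7 mm to +x of the lamp axis and within 1 mm lengthwise. I'll make that small correction, then confirm that the levelling and the other cells are undisturbed.

```bash
python3 - <<'E'
from tgt import *
ex=np.array([np.cos(a),np.sin(a),0])
move_straight(T(55.5)-0.7*ex+0.5*ey,v=10);hold(.5);rep("fin")
b=grab_frame("wrist")[:,:,::-1].copy();cv2.imwrite("pics/f1.png",cv2.resize(b[60:330,240:400],None,fx=3,fy=2.2,interpolation=cv2.INTER_CUBIC))
t=grab_frame("top")[:,:,::-1];cv2.imwrite("pics/f2.png",cv2.resize(t[130:270,200:460],None,fx=3,fy=3,interpolation=cv2.INTER_CUBIC))
E
```

```text
fin 29.91 [568.89 -68.14  55.5 ] [-0.2 -0.  -1. ] [-0.04  0.02  0.03] 15.94
```

View pics/f1.png

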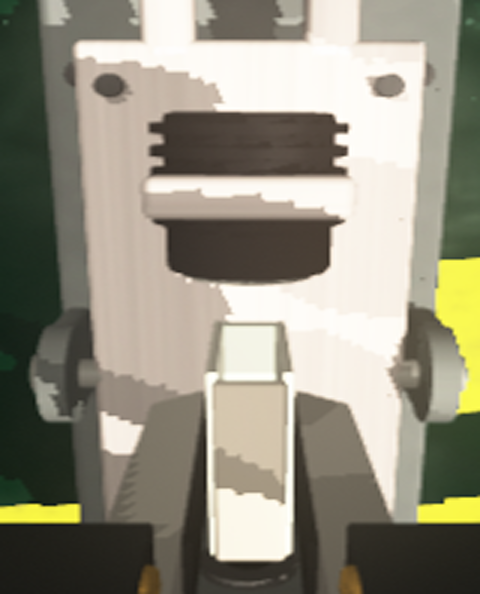

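View pics/f2.png

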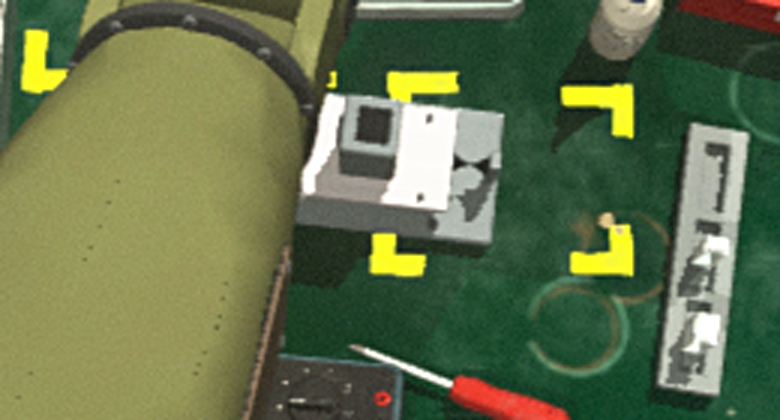

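The lamp is now centred at column 249, the same as the cell at 249. Both shorter cells still stand in the stand, the pointer cones meet, and there is no contact force. Handing in.

```bash
python3 - <<'E'
from workcell import *
job_done();s=get_state();print(s["time_s"],s["gripper_width"])
E
```

```text
the job is handed in; nothing more can be done
the job is handed in; nothing more can be done
```

I handed the job in at about 30 s of robot time. The deck is levelled, and the arm is still holding the long cell upright in the middle of the light path. No verdict is reported, so the figures below are my own checks.

- **Levelling:** I turned the knob about 2.62 rad clockwise. The pointer cones started 6.7 mm apart in height and then agreed to about 0.1 mm, a tilt under 0.001 rad. In the last top view they still meet.
- **Cell grasp:** I took the long cell by its frosted sides with 15 N, and the fingers measured 15.9 mm across it. Pictures before and after the lift match, so it neither slipped nor tilted.
- **Placing:** In the last wrist picture the cell and the lamp are centred on the same column. Lengthwise it is centred to about 1–2 mm, with roughly 19 mm free at each end. The wrist force at the end was about 1 N, so it touches nothing else.
- **Other cells:** Both shorter cells are still standing in the stand.

**What disagreed:**
- **Fingertips:** They end about 28 mm short of the stated TCP. My first close on the knob passed above it without touching, so I re-measured and worked with that offset.
- **Cell position in the hand:** Estimates along its length differed by about 1 mm.
- **Lower edge of the cell:** In the hand picture it appeared about 2 mm off my model. I left this unresolved because the upper edges had not moved.

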